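Snap the lid on the garlic box

ROBOT

A 7-joint arm with a two-finger parallel gripper is mounted at the origin on a cart in front of the work surface, level with it; the furniture and walls round the work are solid. World frame = base frame: x ahead of the robot, y to its left, z up, the work surface at z = 0. Lengths are in m, angles in rad, forces in N, time in s.
With the tool pointing down it reaches from about 0.4 to 0.85 m from the base axis. Payload 4.5 kg.
Tool frame: the origin (TCP) lies midway between the tips of the shut fingers; the grasp point (between the pads) lies 19 mm behind it; z points along the fingers, y is the direction in which the jaws open and shut (so a half turn about z gives the same grasp; the last joint's range is limited). The gripper opens to 88 mm and grips with 3 to 60 N. Pads are 18 mm wide; open, the fingers measure 123 mm over their backs; the gripper's body (75 mm by 187 mm) begins 45 mm behind the grasp point.
Start: joints at [1.135, 0.689, -0.195, 1.565, 0.157, 0.902, -0.215], TCP at [0.283, -0.557, 0.239] pointing down, gripper open.
Joint ranges: [-3.01, 3.01], [-0.46, 2.08], [-1.47, 1.51], [0.13, 2.56], [-1, 4.14], [0.04, 2.09], [-2.66, 2.66]. Speed limits (rad/s): [2.57, 2.57, 3.14, 3.14, 3.14, 3.14, 3.14].

INTERFACE

Orientations are given as a unit quaternion [x, y, z, w].
In Python, from plant import r, viewer gives the robot as it stands.
- The arm moves only by the tool play_rows, never from a script. Its argument "commands" is a list of rows, each an object with "delta_rot": the turn, a rotation vector about the tool's x, y, z normalised to -1 to 1, where 1 is pi rad, a list of three; "travel": the shift along the tool's x, y, z normalised to -1 to 1, where 1 is 15 cm, a list of three; "gripper": the opening, from -1 (shut) to 1 (fully open). In form: [{"delta_rot": [wx, wy, wz], "travel": [x, y, z], "gripper": gripper}, ...]. A call has 1 to 12 rows; each row is the pose to reach, as a shift and turn from the pose commanded when the call began, along the tool's axes at that moment, turning the shorter way round; what a row does not reach only later rows make up. A row lasts 1/8 s, in which the tool goes at most 62.5 mm and 10.7 degrees, less where a joint would pass 70% of its speed; a pose out of reach is approached as far as the arm can. A call with a number of a shift or a turn outside -1 to 1 is refused whole. A call with a gripper value outside its range is refused whole. The fingers move at their own pace and stop on an object; "force" is the grip in N (left out, the last holds). Time passes only in rows, so rows that repeat a pose let the fingers close. It gives the time, the measured TCP pose, the force and the opening at its end, in the units of the state.
- r.get_state(): the state, without advancing time (a new reading comes with each control period).
- viewer.snapshot(name): name is "scene" or "top" or "wrist"; returns a dict with "color" (400x640x3 uint8, red, green, blue), "z_map" (400x640 float32, m along the optical axis (not along the pixel's ray), 0 where there is no reading), "fx", "fy", "cx", "cy" (pixels), "distortion" ([k1, k2, p1, p2, k3] as OpenCV has them; the pictures are not rectified), "origin" and "attitude" of the camera in the world. Camera axes: x right, y up, looking along -z (the intrinsics and any distortion apply to the point x, -y, -z); pixel columns grow to the right and rows downward; lengths in m; the calibration is good to about 2 mm. A picture is of the moment at which its call begins.
- r.finish_job(): hands the job in, once; it reports no verdict.
Trained networks look in the newest picture that a camera, given by its name, has taken for a name from the list of things; names that differ only in an ending like _2 or _b are one class to them, and where a whole thing is asked for, a point or a joint stands for the part that bears it (a point fixed in the world has none). Each returns a list of dicts, best first, with "conf" (0 to 1); they miss things now and then, are a little off and sometimes report something else, mostly with a low value. They report only what shows in the picture. A call takes as long as a camera call. They do not tell look-alikes from the thing itself.
- viewer.outline_of(camera, label): "pixels" (400x640 bool, what is visible of it) and "at" ([column, row] in pixels, amid what is visible of it).
- viewer.pinpoint(camera, label): "at" ([column, row] in pixels: a listed point, or the origin of a listed thing).
The state is a dict: "clock": time; "q": joint angles; "qd": joint speeds; "joint_torque": joint torques, N m; "tool_pos": TCP position; "eef_rot": TCP orientation; "contact_force": force on the tool from outside, world axes, zero at the start; "moment": the same for the moment, N m; "opening": opening from 0.0 (shut) to 1.0 (fully open).
Only numpy, scipy, OpenCV 4.12 (cv2) and the standard library are available. Lean on these libraries where they do the work, as an engineer would, in place of code of your own. Each camera call takes 0.05 s, during which the arm holds its last target. There are 200 camera calls.

TASK

Put the garlic bulb into the open white food keeper box, then set the blue lid on it and press it straight down, firmly but without forcing it, until both clip arms have snapped under the beads at the ends of the box and the lid lies flush all round. Let go of it, with the box still about where it stood and the other things left alone.

Things in the scene. Friction and masses are not known exactly. Their poses are not given: they have to be found in the camera images.
- food_box: open rectangular food keeper, loose, 0.9 kg: a grey foot 110 (its x) x 160 (its y) mm with an inner shell, and a white telescoping sleeve with blue lines round it, which carries the rim. The sleeve is stiffly set, its rim anywhere from 72 to 102 mm above the underside; this height is not measured. Inside 95 x 145 mm, floor 6 mm above the underside. Origin at the centre of its underside, z up.
- box_mid (a point): point on the box's middle axis, 72 mm above its underside: the lowest height the rim may have. The sleeve's walls are 4 mm, its mouth 102 x 152 mm. Outside each short end (y = +80 and -80 mm) a bead runs along x, 70 mm long, standing out 5 mm, from 10 to 15 mm below the rim.
- lid_grip (a point): point on the lid's white grip bar, where to grasp it: 20 mm above the lid's plate, 6 mm below the bar's top. The bar stands mid-lid, 60 mm long (along the lid's x), 16 mm wide (along y), 26 mm tall. Axes are the lid's: y along its long side, z up. Plate blue, 122 x 166 x 6 mm, lid 0.2 kg; at the start it stands level on its clip arms, plate underside 30 mm above the worktop.
- lid_seat (a point): centre of the underside of the lid's plate (26 mm below point lid_grip), the face that rests on the box rim when fully home; axes as lid_grip. A tapered white sealing ring hangs 9 mm below it, 94 x 148 mm at the top, 6 mm less at its foot; in the box mouth it has play of 4 mm each way along x, 2 mm along y.
- clip_a_hook (a point): inner top edge of the hook of the clip arm at the lid's +y end; snapped home it lies 16 mm below the rim, just under the bead. The lid may also go on turned half round.
- clip_b_hook (a point): the same for the clip arm at the lid's -y end
- lid_clip_a (a joint): hinge of the rigid white clip arm at the lid's +y end (50 mm wide, hanging 30 mm below the plate's underside), rad: 0 = straight down, held by a spring; it swings outward (to about 0.15) while its sloped hook rides over the bead and springs back to 0 as it snaps. Riding over takes 8 to 14 N downward for both arms together, from about 14 mm above home.
- lid_clip_b (a joint): the same for the clip arm at the lid's -y end. The hooks snap only in the last millimetre, as the plate meets the rim, which is a hard stop; pressed with more than 45 N the box cracks.
- garlic_centre (a point): centre of the loose garlic bulb, about 53 mm wide and 52 mm tall, 26 mm above its foot
- onion: brown onion, 75 mm wide, 77 mm tall, loose, a bystander; origin under its centre
- salt_shaker: white salt shaker, 43 mm wide, 105 mm tall, loose, a bystander; origin at the centre of its underside
- steel_tumbler: steel tumbler, 71 mm wide, 104 mm tall, loose, a bystander; origin at the centre of its underside
Not all that is in view belongs to the job. Of the things like the food_box, leave any that is green; of the rest the larger one is meant.

How it is judged:
On the way, in this order (a step that is already met when the one before it is completed fails the run):
1. the garlic lies in the food box (x of garlic_centre in the frame of food_box between -0.045 and 0.045 m and y of garlic_centre in the frame of food_box between -0.07 and 0.07 m and z of garlic_centre in the frame of food_box between 0 and 0.055 m), for 0.2 s.
2. the lid lies flush on the box and both clip arms have snapped under the beads (horizontal distance between lid_seat and box_mid below 0.008 m and angle between lid_seat's own z axis and vertical below 0.03 rad and z of lid_seat in the frame of food_box above 0.07 m and contact force between lid_c0 and food_box above 0.1 N and value of joint each of lid_clip_a, lid_clip_b below 0.07 rad), for 0.2 s.
At the end, for the whole second after the job is handed in: The garlic is in the box, which stands upright; the lid is level (0.03 rad), centred on the box within 8 mm and its plate (lid_c0) bears on the rim (more than 0.1 N), with both clip arms straight (under 0.07 rad) and at rest, as they are only when snapped under the beads (all of step 1 and all of step 2 and velocity of joint each of lid_clip_a, lid_clip_b below 0.2 rad/s and angle between food_box's own z axis and vertical below 0.1 rad); the robot touches nothing.
It fails at once if the lid is pressed on the box with more than 45 N (contact force between lid and food_box above 45 N).
It fails at once if the food box is pushed more than 40 mm away or tipped (distance of food_box from where it was at the start of the episode above 0.04 m or angle between food_box's own z axis and vertical above 0.25 rad).
It fails at once if a bystander (onion, salt shaker, tumbler) is pushed more than 30 mm (distance of any of onion, salt_shaker, steel_tumbler from where it was at the start of the episode above 0.03 m).
It also fails if it takes over 56 s, if anything falls off the work surface, if the arm or the gripper's body presses on something with over 40 N, if the wrist force passes 120 N, or if a joint passes its speed limit or range.

## Working session

There is one attempt and no reset: what is moved stays moved. The work goes in short steps, Python scripts to look and compute and a tool call to move; the robot and the scene stay as the last step left them, time stands still between calls to the robot, and variables do not carry over. Pictures are saved under pics/ and viewed, about 8 in all and at most 12, crops included, and the job is handed in when it is done.

Besides the shell and the picture viewer there is one more tool, called after "Call:" by a JSON object that holds its "api" and its "payload", one argument or row to a line. play_rows: Moves the arm, as the interface text tells. Its arguments: {"type":"object","properties":{"commands":{"type":"array","items":{"type":"object","properties":{"delta_rot":{"type":"array","items":{"type":"number","minimum":-1,"maximum":1}},"travel":{"type":"array","items":{"type":"number","minimum":-1,"maximum":1}},"gripper":{"type":"number"}}}},"force":{"type":"number"}},"required":["commands"]}

```bash
mkdir -p pics && ls
cat > h.py <<'E'
import numpy as np, cv2
from scipy.spatial.transform import Rotation as R
from plant import r, viewer
def snap(n):
    return viewer.snapshot(n)
def att(s):
    a=np.array(s["attitude"],float)
    return a if a.shape==(3,3) else R.from_quat(a).as_matrix()
def K(s): return np.array([[s["fx"],0,s["cx"]],[0,s["fy"],s["cy"]],[0,0,1.]])
def ray(s,px):
    u=cv2.undistortPoints(np.array(px,float).reshape(-1,1,2),K(s),np.array(s["distortion"],float)).reshape(-1,2)
    return np.c_[u[:,0],-u[:,1],-np.ones(len(u))]@att(s).T   # unit depth along the optical axis
def deproj(s,px,z): return np.array(s["origin"])+ray(s,px)*np.array(z).reshape(-1,1)
def cloud(s):
    v,u=np.mgrid[0:400,0:640]; px=np.c_[u.ravel(),v.ravel()]
    return deproj(s,px,s["z_map"].ravel()).reshape(400,640,3)
def onz(s,px,z):
    d=ray(s,px); o=np.array(s["origin"]); return o+d*((z-o[2])/d[:,2])[:,None]
def tri(s1,p1,s2,p2):
    d1=ray(s1,p1)[0];d2=ray(s2,p2)[0];o1=np.array(s1["origin"]);o2=np.array(s2["origin"])
    t=np.linalg.lstsq(np.c_[d1,-d2],o2-o1,rcond=None)[0]
    a=o1+d1*t[0];b=o2+d2*t[1]; return (a+b)/2,np.linalg.norm(a-b)
def save(s,f): cv2.imwrite("pics/"+f,s["color"][:,:,::-1])
E
python3 - <<'E'
from h import *
import pickle
S={}
for n in ["scene","top"]:
    s=snap(n);S[n]=s;save(s,n+"0.png"); P=cloud(s); print(n,s["origin"],s["fx"],s["distortion"], np.asarray(s["attitude"]).shape)
    for l in ["food_box","box_mid","lid_grip","lid_seat","clip_a_hook","garlic_centre","onion","salt_shaker","steel_tumbler"]:
        for d in viewer.pinpoint(n,l)[:3]:
            u,v=np.round(d["at"]).astype(int); u=min(max(u,0),639);v=min(max(v,0),399)
            print(l,np.round(d["at"],1),round(d["conf"],2),P[v,u].round(3))
pickle.dump(S,open("S0.pkl","wb"))
a=np.hstack([S["scene"]["color"],S["top"]["color"]])[:,:,::-1]
st=r.get_state();print(st["clock"],st["tool_pos"],st["eef_rot"],st["opening"])
E
```

```text
pics
scene [0.003559   1.09006795 0.89039138] 463.93279659331324 [-0.09559171  0.          0.          0.          0.        ] (4,)
food_box [295.2 253.6] 0.89 [0.479 0.202 0.05 ]
food_box [319.8 218.1] 0.8 [0.484 0.025 0.059]
food_box [287.9 294.9] 0.72 [0.429 0.339 0.035]
box_mid [399.6 145.9] 0.85 [ 0.408 -0.588  0.048]
box_mid [300.3 238.2] 0.74 [0.523 0.085 0.009]
box_mid [317.6 201.8] 0.72 [ 0.555 -0.115  0.014]
lid_grip [362.9 178. ] 0.78 [ 0.452 -0.272  0.053]
lid_seat [361.8 183. ] 0.64 [ 0.453 -0.268  0.034]
clip_a_hook [351.9 198.1] 0.61 [ 0.46  -0.19   0.014]
garlic_centre [290.8 294.2] 0.78 [0.422 0.335 0.037]
onion [310.3 179.8] 0.52 [ 0.642 -0.23   0.018]
salt_shaker [266.5 208.6] 0.72 [ 0.697 -0.005  0.01 ]
steel_tumbler [336.3 160.1] 0.87 [ 0.608 -0.393  0.03 ]
top [ 0.37783432 -0.04670143  1.44385024] 389.01438142910683 [-0.00077144  0.          0.          0.          0.        ] (4,)
food_box [445.3 247.5] 0.85 [ 0.388 -0.525  0.   ]
food_box [315.8 213.2] 0.71 [ 0.522 -0.05   0.007]
food_box [264.3 221.2] 0.61 [0.495 0.143 0.001]
box_mid [317.4 208.7] 0.93 [ 0.537 -0.054  0.007]
box_mid [258.7 219.1] 0.75 [0.502 0.161 0.005]
box_mid [452.4 243.2] 0.7 [ 0.406 -0.548  0.011]
lid_grip [382.2 231.5] 0.66 [ 0.447 -0.284  0.062]
lid_grip [413.  180.7] 0.32 [ 0.64  -0.416  0.004]
lid_seat [382.3 227.8] 0.83 [ 0.461 -0.284  0.063]
clip_a_hook [353.9 227.8] 0.58 [ 0.463 -0.187  0.037]
garlic_centre [212.5 237.1] 0.47 [0.436 0.324 0.042]
garlic_centre [399.8 232.3] 0.44 [ 0.447 -0.353  0.037]
onion [368.4 172.1] 0.64 [ 0.664 -0.24   0.059]
salt_shaker [307.8 165. ] 0.7 [ 0.693 -0.023  0.056]
salt_shaker [354.9 229.4] 0.48 [ 0.461 -0.194  0.008]
steel_tumbler [367.8 171.8] 0.67 [ 0.664 -0.24   0.059]
steel_tumbler [412.1 184.5] 0.58 [ 0.628 -0.412  0.003]
1.0 [ 0.28297411 -0.55730666  0.23877179] [9.72527704e-01 2.32787157e-01 1.52917989e-06 6.12839002e-05] 0.9973459513656673
```

View pics/scene0.png

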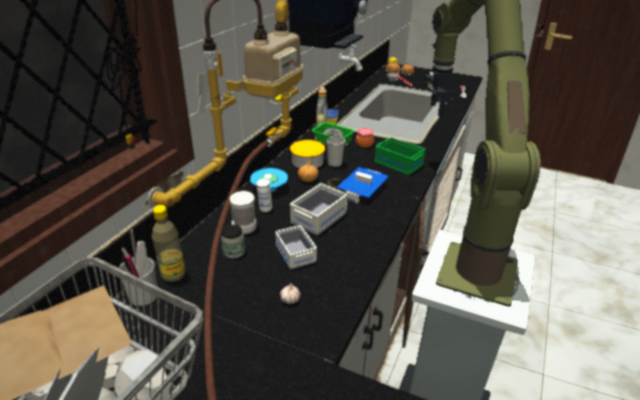

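View pics/top0.png

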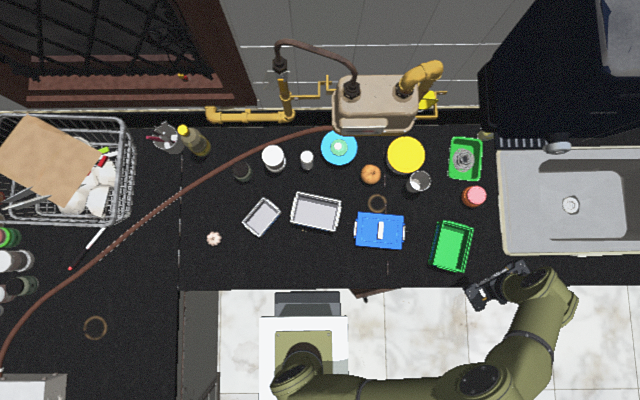

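The scene shows the garlic at (290,294), the large white box at (320,208) and the lid at (362,182). In the top view these are at (213,238), (316,211) and (380,231). The smaller box at (261,217) and the green boxes are decoys. Next I'll fit the geometry from the depth clouds.

Run:
```python
from h import *
import pickle
S=pickle.load(open("S0.pkl","rb"))
def rect(P,m): 
    (c,wh,a)=cv2.minAreaRect(P[m][:,:2].astype(np.float32)); return np.round(c,4),np.round(wh,4),round(a,2)
for n in ["top","scene"]:
    s=S[n];P=cloud(s);X,Y,Z=P[...,0],P[...,1],P[...,2]
    reg=(abs(X-.51)<.11)&(abs(Y+.05)<.12)&(s["z_map"]>0)
    print(n,"box hist",np.histogram(Z[reg],bins=np.arange(-.01,.13,.01)))
    zt=np.percentile(Z[reg&(Z>.05)],[50,80,90,97]);print("rim z",zt)
    m=reg&(Z>zt[0]-.015); print(m.sum(),rect(P,m))
    reg=(abs(X-.455)<.1)&(abs(Y+.275)<.11)&(s["z_map"]>0)&(Z>.02)
    print("lid",np.histogram(Z[reg],bins=np.arange(.02,.09,.006)))
    m=reg&(Z<.05)&(Z>.028);print(rect(P,m),np.median(Z[m]));m=reg&(Z>.054);print("bar",m.sum(),rect(P,m) if m.sum()>3 else 0,np.median(P[m],axis=0))
    reg=(abs(X-.43)<.05)&(abs(Y-.33)<.05)&(s["z_map"]>0)&(Z>.012)
    print("garlic",reg.sum(),P[reg].min(0),P[reg].max(0),P[reg].mean(0))
    f=(abs(X-.35)<.05)&(abs(Y-.1)<.1)&(s["z_map"]>0); print("table",np.median(Z[f]) if f.sum() else None)
    big=cv2.resize(s["color"],None,fx=4,fy=4,interpolation=cv2.INTER_CUBIC)
c=S["top"]["color"][150:260,190:430]
cv2.imwrite("pics/c1.png",cv2.resize(c,None,fx=3.3,fy=3.3,interpolation=cv2.INTER_CUBIC)[:,:,::-1])
# pinpoint-by-outline triangulation
for l in ["garlic_centre","lid_grip"]:
    q=[]
    for n in ["scene","top"]:
        d=viewer.outline_of(n,l)
        for k in d[:3]: print(l,n,np.round(k["at"],1),round(k["conf"],2),k["pixels"].sum())
        q.append(d)
print(tri(S["scene"],[290.8,294.2],S["top"],[213,238]))
```

```text
top box hist (array([1102, 2055,  120,   33,   40,   27,   85,  144,  168,   10,    0,
          0,    0,    0]), array([-0.01,  0.  ,  0.01,  0.02,  0.03,  0.04,  0.05,  0.06,  0.07,
        0.08,  0.09,  0.1 ,  0.11,  0.12,  0.13]))
rim z [0.06617091 0.07507065 0.07681444 0.07952904]
399 (array([ 0.5226, -0.0467]), array([0.1696, 0.1102]), 77.31)
lid (array([  7, 112, 963, 413,  10,   9,  41,  35,   0,   0,   0]), array([0.02 , 0.026, 0.032, 0.038, 0.044, 0.05 , 0.056, 0.062, 0.068,
       0.074, 0.08 , 0.086]))
(array([ 0.4544, -0.277 ]), array([0.1809, 0.1222]), 83.8) 0.0363548139628882
bar 78 (array([ 0.4538, -0.2768]), array([0.0155, 0.0569]), 87.89) [ 0.45395491 -0.27646656  0.06147585]
garlic 151 [0.4078425  0.29928571 0.01956628] [0.4552391  0.35020741 0.05477413] [0.43141679 0.32232242 0.03435358]
table 0.000565273507608266
scene box hist (array([630, 839, 178, 206, 240, 240, 259, 303, 237,   0,   0,   0,   0,
         0]), array([-0.01,  0.  ,  0.01,  0.02,  0.03,  0.04,  0.05,  0.06,  0.07,
        0.08,  0.09,  0.1 ,  0.11,  0.12,  0.13]))
rim z [0.06406303 0.072335   0.
[... 162 characters left out ...]
02 , 0.026, 0.032, 0.038, 0.044, 0.05 , 0.056, 0.062, 0.068,
       0.074, 0.08 , 0.086]))
(array([ 0.4532, -0.2779]), array([0.1866, 0.1242]), 83.66) 0.036240650150969
bar 61 (array([ 0.4526, -0.2753]), array([0.0226, 0.0576]), 86.78) [ 0.45318186 -0.27435772  0.06008194]
garlic 277 [0.40602122 0.30404901 0.01206263] [0.45664536 0.3486925  0.05693967] [0.42808164 0.33178658 0.0321319 ]
table 0.0013510080791052093
garlic_centre scene [315.7 207.7] 0.74 1978
garlic_centre scene [289.2 296.7] 0.67 239
garlic_centre top [212.2 238.8] 0.5 127
lid_grip scene [359.9 184.3] 0.83 977
lid_grip top [380.  232.6] 0.61 1589
(array([0.43114308, 0.32464251, 0.024019  ]), np.float64(0.0046351359821206585))
```

View pics/c1.png

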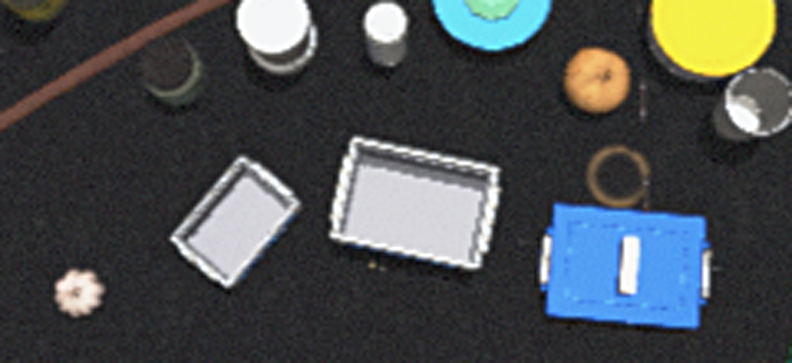

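The crop shows the garlic at (78,292), the box centre at (415,203) and the lid at (627,265). The box and lid are turned slightly to each other. I'll move toward the lid, squaring the tool to the world axes on the way.

Call:
{"api": "play_rows", "payload": {
  "commands": [
    {"delta_rot": [0, 0, 0.0496], "travel": [0.3, -0.13, -0.2], "gripper": 1},
    {"delta_rot": [0, 0, 0.1], "travel": [0.63, -0.27, -0.4], "gripper": 1},
    {"delta_rot": [0, 0, 0.1496], "travel": [0.957, -0.411, -0.4], "gripper": 1},
    {"delta_rot": [0, 0, 0.1496], "travel": [0.957, -0.411, -0.4], "gripper": 1},
    {"delta_rot": [0, 0, 0.1496], "travel": [0.957, -0.411, -0.4], "gripper": 1}
  ]
}}

```text
clock: 1.82
tool_pos: [0.3826, -0.4377, 0.2987]
eef_rot: [1.0, 0.0, -0.0, 0.0]
contact_force: [-0.8, 0.1, 0.5]
opening: 0.998
```

Call:
{"api": "play_rows", "payload": {
  "commands": [
    {"delta_rot": [0, 0, 0], "travel": [0.13, -0.33, 0], "gripper": 1},
    {"delta_rot": [0, 0, 0], "travel": [0.26, -0.67, 0], "gripper": 1},
    {"delta_rot": [0, 0, 0], "travel": [0.4, -1, 0], "gripper": 1},
    {"delta_rot": [0, 0, 0], "travel": [0.4, -1, 0], "gripper": 1},
    {"delta_rot": [0, 0, 0], "travel": [0.4, -1, 0], "gripper": 1}
  ]
}}

```text
clock: 2.45
tool_pos: [0.4419, -0.2895, 0.2986]
eef_rot: [1.0, -0.001, -0.0, 0.001]
contact_force: [-0.3, -1.1, 0.5]
opening: 1.002
```

Run:
```python
from h import *
import pickle
st=r.get_state();print(st["clock"],st["tool_pos"],st["eef_rot"],st["contact_force"])
s=snap("wrist");save(s,"w1.png");pickle.dump(s,open("w1.pkl","wb"))
print(s["origin"],s["attitude"],s["fx"],att(s).round(3))
P=cloud(s)
for l in ["lid_grip","lid_seat","clip_a_hook","clip_b_hook"]:
    for d in viewer.pinpoint("wrist",l)[:3]:
        u,v=np.round(d["at"]).astype(int);u=min(max(u,0),639);v=min(max(v,0),399);print(l,np.round(d["at"],1),round(d["conf"],2),P[v,u].round(4))
```

```text
2.45 [ 0.44194504 -0.28954784  0.29862074] [ 9.99998600e-01 -1.47423934e-03 -3.99347016e-04  6.83335150e-04] [-0.2848084  -1.12881934  0.45136284]
[ 0.51692482 -0.28951268  0.44366041] [ 0.10373038 -0.10320721  0.70050372 -0.6984861 ] 312.4600827664389 [[-0.003  0.957  0.29 ]
 [-1.    -0.003  0.   ]
 [ 0.001 -0.29   0.957]]
lid_grip [314.4 159.1] 0.68 [ 0.4555 -0.2808  0.0608]
lid_seat [313.4 153.6] 0.98 [ 0.4619 -0.2797  0.0624]
clip_a_hook [252.5 148.4] 0.73 [ 0.4658 -0.1999  0.035 ]
clip_b_hook [374.  159.2] 0.65 [ 0.4511 -0.3588  0.0354]
```

View pics/w1.png

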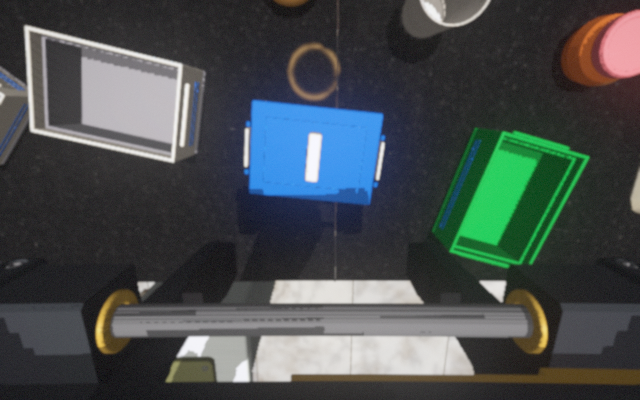

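The wrist view shows the lid's bar at (313,158), the clips at (247,148) and (379,160), and the box with its end bead at (187,110). I'll fit the lid pose and the box rim from this view.

```bash
cat > fit.py <<'E'
from h import *
def lidfit(s,zp=.036,zb=.062,box=(240,90,400,215)):
    c=s["color"].astype(int); x0,y0,x1,y1=box
    w=np.zeros((400,640),bool);w[y0:y1,x0:x1]=1
    bl=w&(c[...,2]>120)&(c[...,0]<90)
    n,L,st,_=cv2.connectedComponentsWithStats(bl.astype(np.uint8)); k=1+st[1:,4].argmax()
    v,u=np.where(cv2.morphologyEx((L==k).astype(np.uint8),cv2.MORPH_CLOSE,np.ones((15,15)))>0)
    out=[]
    q=onz(s,np.c_[u,v],zp)[:,:2].astype(np.float32); out.append(("plate",cv2.minAreaRect(q),q.mean(0)))
    hull=np.zeros((400,640),np.uint8); hull[v,u]=1
    wh=w&(c.min(2)>150)&(cv2.erode(hull,np.ones((9,9)))>0)
    n,L,st,_=cv2.connectedComponentsWithStats(wh.astype(np.uint8)); k=1+st[1:,4].argmax()
    v,u=np.where(L==k);q=onz(s,np.c_[u,v],zb)[:,:2].astype(np.float32); out.append(("bar",cv2.minAreaRect(q),q.mean(0),len(q)))
    return out
E
python3 - <<'E'
from fit import *
import pickle
s=pickle.load(open("w1.pkl","rb"));P=cloud(s)
for o in lidfit(s): print(o)
m=np.zeros((400,640),bool);m[100:200,255:375]=1
b=m&(P[...,2]>.028)&(P[...,2]<.048);print("plate z",np.median(P[b][:,2]));b=m&(P[...,2]>.056);print("bar z",np.percentile(P[b][:,2],[50,90]))
m=np.zeros((400,640),bool);m[20:170,20:215]=1
m&=(s["z_map"]>0)
z=P[...,2][m];print(np.histogram(z,bins=np.arange(-.01,.11,.006)))
zt=np.median(z[z>.069]);print("rim",zt)
k=m&(abs(P[...,2]-zt)<.007);print(k.sum(),cv2.minAreaRect(P[k][:,:2].astype(np.float32)))
# colour-based rim: bright white pixels on plane zt
E
```

```text
('plate', ((0.45782235264778137, -0.27960190176963806), (0.1791394054889679, 0.12273086607456207), 84.40544891357422), array([ 0.4607294 , -0.27944633], dtype=float32))
('bar', ((0.42870914936065674, -0.276819109916687), (0.015005148947238922, 0.003842076286673546), 89.83321380615234), array([ 0.4291893, -0.2772857], dtype=float32), 40)
plate z 0.0357768696424734
bar z [0.0610238  0.06267334]
(array([    1, 11290,  7464,   481,   626,   630,   588,   692,   657,
         620,   610,  1764,  1095,  1516,  1100,     0,     0,     0,
           0]), array([-0.01 , -0.004,  0.002,  0.008,  0.014,  0.02 ,  0.026,  0.032,
        0.038,  0.044,  0.05 ,  0.056,  0.062,  0.068,  0.074,  0.08 ,
        0.086,  0.092,  0.098,  0.104]))
rim 0.07382257414358812
2788 ((0.5253639221191406, -0.049018897116184235), (0.162232905626297, 0.11086146533489227), 77.0987319946289)
```

Call:
{"api": "play_rows", "payload": {
  "commands": [
    {"delta_rot": [0, 0, 0], "travel": [0.07, -0.33, 0], "gripper": 1},
    {"delta_rot": [0, 0, 0], "travel": [0.13, -0.67, 0], "gripper": 1},
    {"delta_rot": [0, 0, 0], "travel": [0.2, -1, 0], "gripper": 1},
    {"delta_rot": [0, 0, 0], "travel": [0.2, -1, 0], "gripper": 1}
  ]
}}

```text
clock: 3.2
tool_pos: [0.4742, -0.1333, 0.2988]
eef_rot: [1.0, 0.004, 0.0, -0.001]
contact_force: [0.5, -1.3, 0.2]
opening: 0.998
```

Call:
{"api": "play_rows", "payload": {
  "commands": [
    {"delta_rot": [0, 0, 0], "travel": [0.1, -0.33, 0], "gripper": 1},
    {"delta_rot": [0, 0, 0], "travel": [0.2, -0.6, 0], "gripper": 1},
    {"delta_rot": [0, 0, 0], "travel": [0.2, -0.6, 0], "gripper": 1},
    {"delta_rot": [0, 0, 0], "travel": [0.2, -0.6, 0], "gripper": 1}
  ]
}}

```text
clock: 3.7
tool_pos: [0.5028, -0.0494, 0.2986]
eef_rot: [1.0, -0.001, -0.0, 0.001]
contact_force: [0.7, -0.2, 0.1]
opening: 1.0
```

Run:
```python
from h import *
import pickle
st=r.get_state();print(st["clock"],st["tool_pos"])
s=snap("wrist");save(s,"w2.png");pickle.dump(s,open("w2.pkl","wb"));print(s["origin"])
P=cloud(s)
for l in ["box_mid","food_box"]:
    for d in viewer.pinpoint("wrist",l)[:3]: print(l,np.round(d["at"],1),round(d["conf"],2),onz(s,[d["at"]],.072 if l=="box_mid" else 0)[0].round(4))
```

```text
3.7 [ 0.502784   -0.04944158  0.29859647]
[ 0.57771527 -0.04941671  0.44364839]
box_mid [322.6 157.2] 0.73 [ 0.5203 -0.0513  0.072 ]
box_mid [165.7 162.7] 0.58 [0.514  0.1356 0.072 ]
food_box [183.1 155.5] 0.95 [0.5118 0.1455 0.    ]
food_box [317.3 147.5] 0.92 [ 0.5229 -0.0442  0.    ]
```

View pics/w2.png

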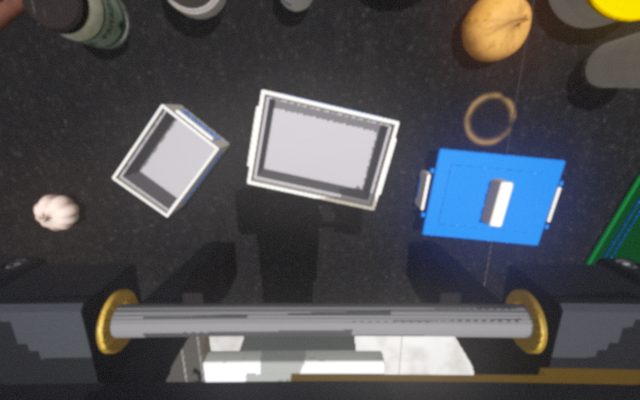

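The wrist view shows the box squarely, with rim corners at about (264,90), (399,121), (376,209) and (247,184). The garlic is at (56,212). I'll refine the rim by fitting its edges.

```bash
cat >> fit.py <<'E'
from scipy.optimize import least_squares
def proj(s,X):
    c=(np.asarray(X)-np.array(s["origin"]))@att(s)
    return cv2.projectPoints(np.c_[c[:,0],-c[:,1],-c[:,2]],np.zeros(3),np.zeros(3),K(s),np.array(s["distortion"],float))[0].reshape(-1,2)
def edgefit(s,x0,hx,hy,chan,fr_short=((-.9,-.72),(.72,.9)),fr_long=((-.9,.9),),w=6,fixz=None,noin=False):
    """pose (x,y,yaw of short axis,z) of rectangle 2hx x 2hy from its outer edges; chan=2-D image brighter on the rectangle"""
    g=cv2.GaussianBlur(chan.astype(np.float32),(0,0),.7)
    def world(p,a,b):
        c,si=np.cos(p[2]),np.sin(p[2]); z=p[3] if fixz is None else fixz
        return np.c_[p[0]+c*a-si*b,p[1]+si*a+c*b,np.full(np.shape(a),z)]
    p=np.array(x0,float)
    for it in range(6):
        A=[];N=[]
        for sg in (-1,1):
            for f in fr_long:
                t=np.linspace(f[0],f[1],25); A.append(np.c_[np.full(25,sg*hx),t*hy]); N.append(np.tile([sg,0],(25,1)))
            for f in fr_short:
                t=np.linspace(f[0],f[1],10); A.append(np.c_[t*hx,np.full(10,sg*hy)]); N.append(np.tile([0,sg],(10,1)))
        A=np.vstack(A);N=np.vstack(N)
        q=proj(s,world(p,A[:,0],A[:,1])); q2=proj(s,world(p,A[:,0]+.002*N[:,0],A[:,1]+.002*N[:,1]))
        n=(q2-q)/np.linalg.norm(q2-q,axis=1)[:,None]
        d=np.arange(-w,w+.01,.25)
        sm=cv2.remap(g,(q[:,None,0]+n[:,None,0]*d).astype(np.float32),(q[:,None,1]+n[:,None,1]*d).astype(np.float32),cv2.INTER_LINEAR)
        gr=-np.gradient(sm,axis=1); off=d[gr.argmax(1)]; ok=gr.max(1)>.4*np.median(gr.max(1))
        tgt=q+n*off[:,None]
        f=lambda p:(((proj(s,world(p,A[:,0],A[:,1]))-tgt)*n).sum(1))[ok]
        sol=least_squares(f,p,loss="soft_l1",f_scale=.5); p=sol.x
        w=max(3,w-1)
    return p,np.abs(sol.fun).mean(),ok.sum()
E
python3 - <<'E'
from fit import *
import pickle
s=pickle.load(open("w2.pkl","rb"));s1=pickle.load(open("w1.pkl","rb"));P=cloud(s)
m=np.zeros((400,640),bool);m[75:225,230:415]=1
z=P[...,2][m&(s["z_map"]>0)];print(np.histogram(z,bins=np.arange(.05,.1,.003)))
k=m&(P[...,2]>.072);rc=cv2.minAreaRect(P[k][:,:2].astype(np.float32));print(k.sum(),rc)
g=s["color"].min(2)
for fz in (None,.074,.076,.078): print(edgefit(s,[.523,-.047,np.deg2rad(-12),.076],.055,.08,g,fixz=fz))
print("lid w2", edgefit(s,[.4555,-.28,np.deg2rad(-5),.036],.061,.083,s["color"][...,2].astype(int)-s["color"][...,0],fixz=.036))
print("lid w1", edgefit(s1,[.4555,-.28,np.deg2rad(-5),.036],.061,.083,s1["color"][...,2].astype(int)-s1["color"][...,0],fixz=.036))
m=np.zeros((400,640),bool);m[185:235,25:90]=1;k=m&(P[...,2]>.012);print("garlic",P[k].min(0),P[k].max(0))
E
```

```text
(array([135, 134, 616, 779, 403, 169, 163, 713, 910,   0,   0,   0,   0,
         0,   0,   0]), array([0.05 , 0.053, 0.056, 0.059, 0.062, 0.065, 0.068, 0.071, 0.074,
       0.077, 0.08 , 0.083, 0.086, 0.089, 0.092, 0.095, 0.098]))
1681 ((0.5251601338386536, -0.049311086535453796), (0.16027681529521942, 0.11050574481487274), 76.96238708496094)
(array([ 0.52593331, -0.04901461, -0.22053542,  0.07783311]), np.float64(0.2496776886996009), np.int64(90))
(array([ 0.52574534, -0.04890803, -0.22132578,  0.076     ]), np.float64(0.644759449603762), np.int64(90))
(array([ 0.52580563, -0.04900493, -0.22070018,  0.076     ]), np.float64(0.38847132143969526), np.int64(90))
(array([ 0.52598568, -0.04901634, -0.22099764,  0.076     ]), np.float64(0.26653586140042657), np.int64(90))
lid w2 (array([ 0.45765211, -0.27794659, -0.10221522,  0.036     ]), np.float64(0.25707014419849), np.int64(90))
lid w1 (array([ 0.45743999, -0.27950054, -0.10215766,  0.036     ]), np.float64(0.25092541554734815), np.int64(90))
garlic [ 0.41072666 -0.04941671  0.01206127] [0.57771527 0.34329796 0.44364839]
```

Call:
{"api": "play_rows", "payload": {
  "commands": [
    {"delta_rot": [0, 0, 0], "travel": [-0.1, -0.33, 0], "gripper": 1},
    {"delta_rot": [0, 0, 0], "travel": [-0.2, -0.67, 0], "gripper": 1},
    {"delta_rot": [0, 0, 0], "travel": [-0.25, -1, 0], "gripper": 1},
    {"delta_rot": [0, 0, 0], "travel": [-0.25, -1, 0], "gripper": 1}
  ]
}}

```text
clock: 4.35
tool_pos: [0.465, 0.1061, 0.2989]
eef_rot: [1.0, 0.003, 0.0, -0.001]
contact_force: [-0.1, -0.1, -0.7]
opening: 0.996
```

Call:
{"api": "play_rows", "payload": {
  "commands": [
    {"delta_rot": [0, 0, 0], "travel": [-0.1, -0.33, 0.1], "gripper": 1},
    {"delta_rot": [0, 0, 0], "travel": [-0.2, -0.67, 0.2], "gripper": 1},
    {"delta_rot": [0, 0, 0], "travel": [-0.25, -1, 0.3], "gripper": 1},
    {"delta_rot": [0, 0, 0], "travel": [-0.25, -1, 0.3], "gripper": 1}
  ]
}}

```text
clock: 4.85
tool_pos: [0.4273, 0.2552, 0.2528]
eef_rot: [1.0, 0.002, -0.001, -0.0]
contact_force: [0.3, -0.5, 0.5]
opening: 0.998
```

Call:
{"api": "play_rows", "payload": {
  "commands": [
    {"delta_rot": [0, 0, 0], "travel": [-0.03, -0.3, 0.25], "gripper": 1},
    {"delta_rot": [0, 0, 0], "travel": [-0.06, -0.5, 0.5], "gripper": 1},
    {"delta_rot": [0, 0, 0], "travel": [-0.06, -0.5, 0.5], "gripper": 1},
    {"delta_rot": [0, 0, 0], "travel": [-0.06, -0.5, 0.5], "gripper": 1}
  ]
}}

```text
clock: 5.35
tool_pos: [0.4209, 0.325, 0.1793]
eef_rot: [1.0, -0.002, 0.001, 0.001]
contact_force: [0.9, -0.7, -0.3]
opening: 1.0
```

Run:
```python
from fit import *
import pickle
st=r.get_state();print(st["clock"],st["tool_pos"],st["eef_rot"])
s=snap("wrist");save(s,"w3.png");pickle.dump(s,open("w3.pkl","wb"));P=cloud(s)
k=(P[...,2]>.01)&(abs(P[...,0]-.43)<.05)&(abs(P[...,1]-.326)<.05)&(s["z_map"]>0)&(P[...,2]<.07);q=P[k]
print(k.sum(),q.min(0),q.max(0),q[q[:,2]>.045].mean(0) if (q[:,2]>.045).any() else 0)
f=lambda p:np.linalg.norm((q-p[:3]),axis=1)-p[3]
so=least_squares(f,[.43,.326,.026,.026],loss="soft_l1",f_scale=.002);print("sphere",so.x)
for d in viewer.pinpoint("wrist","garlic_centre")[:2]: print(d, onz(s,[d["at"]],.026))
```

```text
5.35 [0.4208518  0.32504848 0.17934573] [ 9.99997749e-01 -1.86291627e-03  6.12844777e-04  8.09696205e-04]
2007 [0.40985102 0.29768361 0.01791515] [0.46000672 0.34804013 0.05192509] [0.43519022 0.31965863 0.04832928]
sphere [0.43497733 0.32337272 0.01575071 0.02528328]
{'at': [319.7, 172.0], 'conf': 0.69} [[0.43559144 0.32640536 0.026     ]]
```

Call:
{"api": "play_rows", "payload": {
  "commands": [
    {"delta_rot": [0, 0, 0], "travel": [0.087, 0.01, 0.35], "gripper": 1},
    {"delta_rot": [0, 0, 0], "travel": [0.087, 0.01, 0.6], "gripper": 1},
    {"delta_rot": [0, 0, 0], "travel": [0.087, 0.01, 0.7], "gripper": 1}
  ],
  "force": 12
}}

```text
clock: 5.82
tool_pos: [0.4327, 0.3245, 0.0731]
eef_rot: [1.0, -0.001, -0.0, 0.001]
contact_force: [0.2, -0.6, 0.2]
opening: 1.0
```

Call:
{"api": "play_rows", "payload": {
  "commands": [
    {"delta_rot": [0, 0, 0], "travel": [0, 0, 0.2], "gripper": 1},
    {"delta_rot": [0, 0, 0], "travel": [0, 0, 0.35], "gripper": 1},
    {"delta_rot": [0, 0, 0], "travel": [0, 0, 0.413], "gripper": 1},
    {"delta_rot": [0, 0, 0], "travel": [0, 0, 0.413], "gripper": 0.3},
    {"delta_rot": [0, 0, 0], "travel": [0, 0, 0.413], "gripper": -0.2},
    {"delta_rot": [0, 0, 0], "travel": [0, 0, 0.413], "gripper": -0.2},
    {"delta_rot": [0, 0, 0], "travel": [0, 0, 0.413], "gripper": -0.2},
    {"delta_rot": [0, 0, 0], "travel": [0, 0, 0.413], "gripper": -0.2}
  ]
}}

```text
clock: 6.82
tool_pos: [0.4325, 0.3262, 0.0122]
eef_rot: [1.0, -0.0, 0.0, -0.0]
contact_force: [-0.3, 0.5, 5.5]
opening: 0.562
```

Call:
{"api": "play_rows", "payload": {
  "commands": [
    {"delta_rot": [0, 0, 0], "travel": [0, 0, -0.15], "gripper": -0.2},
    {"delta_rot": [0, 0, 0], "travel": [0, 0, -0.45], "gripper": -0.2},
    {"delta_rot": [0, 0, 0], "travel": [0.05, 0.1, -0.75], "gripper": -0.2},
    {"delta_rot": [0, 0, 0], "travel": [0.1, 0.35, -0.92], "gripper": -0.2},
    {"delta_rot": [0, 0, 0], "travel": [0.15, 0.65, -0.92], "gripper": -0.2},
    {"delta_rot": [0, 0, 0], "travel": [0.2, 0.95, -0.92], "gripper": -0.2},
    {"delta_rot": [0, 0, 0], "travel": [0.2, 1, -0.92], "gripper": -0.2}
  ]
}}

```text
clock: 7.7
tool_pos: [0.4625, 0.1719, 0.1498]
eef_rot: [1.0, -0.003, -0.0, 0.001]
contact_force: [0.5, 0.9, 0.4]
opening: 0.56
```

Call:
{"api": "play_rows", "payload": {
  "commands": [
    {"delta_rot": [0, 0, 0], "travel": [0.1, 0.3, 0], "gripper": -0.2},
    {"delta_rot": [0, 0, 0], "travel": [0.2, 0.6, 0], "gripper": -0.2},
    {"delta_rot": [0, 0, 0], "travel": [0.3, 0.9, 0], "gripper": -0.2},
    {"delta_rot": [0, 0, 0], "travel": [0.3, 1, 0], "gripper": -0.2},
    {"delta_rot": [0, 0, 0], "travel": [0.3, 1, 0], "gripper": -0.2}
  ]
}}

```text
clock: 8.32
tool_pos: [0.5068, 0.0261, 0.1496]
eef_rot: [1.0, -0.001, -0.0, -0.0]
contact_force: [0.4, 1.6, -0.4]
opening: 0.561
```

Call:
{"api": "play_rows", "payload": {
  "commands": [
    {"delta_rot": [0, 0, 0.03], "travel": [0.05, 0.25, 0], "gripper": -0.2},
    {"delta_rot": [0, 0, 0.0702], "travel": [0.12, 0.5, 0], "gripper": -0.2},
    {"delta_rot": [0, 0, 0.0702], "travel": [0.12, 0.5, 0], "gripper": -0.2},
    {"delta_rot": [0, 0, 0.0702], "travel": [0.12, 0.5, 0], "gripper": -0.2}
  ]
}}

```text
clock: 8.82
tool_pos: [0.525, -0.046, 0.1497]
eef_rot: [0.994, -0.108, -0.0, -0.001]
contact_force: [-0.1, 0.4, -0.4]
opening: 0.562
```

Run:
```python
from fit import *
import pickle
st=r.get_state();print(st["clock"],st["tool_pos"],st["eef_rot"],st["opening"])
s=snap("wrist");save(s,"w4.png");pickle.dump(s,open("w4.pkl","wb"))
print(edgefit(s,[.5257,-.049,-.2205,.076],.055,.08,s["color"].min(2),fixz=.076))
```

```text
8.825 [ 0.52500832 -0.04597959  0.14968998] [ 9.94146950e-01 -1.08032454e-01 -2.43100198e-04 -8.77985798e-04] 0.5615757964297203
(array([ 0.52560015, -0.04888555, -0.22372476,  0.076     ]), np.float64(0.6258719250817438), np.int64(63))
```

View pics/w4.png

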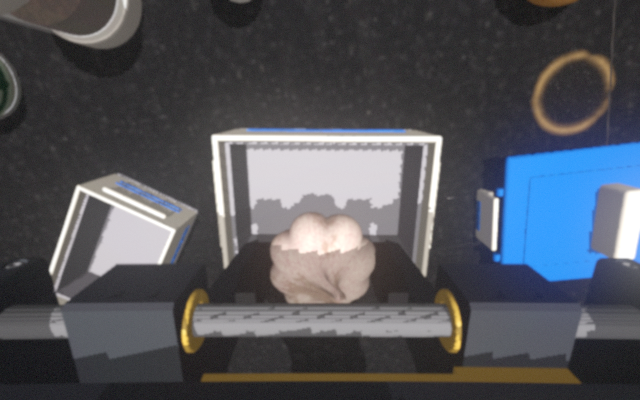

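The garlic is held at (323,260), centred over the box, whose rim runs from (213,135) to (441,135). Lowering and releasing.

Call:
{"api": "play_rows", "payload": {
  "commands": [
    {"delta_rot": [0, 0, 0], "travel": [0, 0.02, 0.2], "gripper": -0.2},
    {"delta_rot": [0, 0, 0], "travel": [0, 0.02, 0.45], "gripper": -0.2},
    {"delta_rot": [0, 0, 0], "travel": [0, 0.02, 0.65], "gripper": -0.2},
    {"delta_rot": [0, 0, 0], "travel": [0, 0.02, 0.78], "gripper": -0.2},
    {"delta_rot": [0, 0, 0], "travel": [0, 0.02, 0.81], "gripper": -0.2},
    {"delta_rot": [0, 0, 0], "travel": [0, 0.02, 0.81], "gripper": -0.2},
    {"delta_rot": [0, 0, 0], "travel": [0, 0.02, 0.81], "gripper": 0.5},
    {"delta_rot": [0, 0, 0], "travel": [0, 0.02, 0.81], "gripper": 0.5},
    {"delta_rot": [0, 0, 0], "travel": [0, 0.02, 0.81], "gripper": 0.5},
    {"delta_rot": [0, 0, 0], "travel": [0, 0.02, 0.81], "gripper": 0.5}
  ]
}}

```text
clock: 10.12
tool_pos: [0.5246, -0.0518, 0.0285]
eef_rot: [0.994, -0.11, 0.0, 0.0]
contact_force: [-0.2, 0.4, 0.2]
opening: 0.749
```

Call:
{"api": "play_rows", "payload": {
  "commands": [
    {"delta_rot": [0, 0, 0], "travel": [0, 0, -0.15], "gripper": 0.5},
    {"delta_rot": [0, 0, 0], "travel": [0, 0, -0.4], "gripper": 0.5},
    {"delta_rot": [0, 0, 0], "travel": [0, 0, -0.8], "gripper": 0.5},
    {"delta_rot": [0, 0, 0], "travel": [0, 0, -1], "gripper": 0.5},
    {"delta_rot": [0, 0, 0], "travel": [0, 0, -1], "gripper": 0.5},
    {"delta_rot": [0, 0, 0], "travel": [0, 0, -1], "gripper": 0.5}
  ]
}}

```text
clock: 10.88
tool_pos: [0.5238, -0.0519, 0.1775]
eef_rot: [0.994, -0.11, -0.001, 0.0]
contact_force: [-0.5, 0.1, 0.1]
opening: 0.75
```

Run:
```python
from fit import *
import pickle
st=r.get_state();print(st["clock"],st["tool_pos"],st["opening"],st["contact_force"])
s=snap("wrist");save(s,"w5.png");pickle.dump(s,open("w5.pkl","wb"));P=cloud(s)
print(edgefit(s,[.5257,-.049,-.2205,.076],.055,.08,s["color"].min(2),fixz=.076), edgefit(s,[.5257,-.049,-.2205,.076],.055,.08,s["color"].min(2)))
k=(P[...,2]>.03)&(P[...,2]<.07)&(np.hypot(P[...,0]-.5257,P[...,1]+.049)<.045)
print("garlic",k.sum(),P[k].min(0),P[k].max(0)); 
k=(P[...,2]>.072)&(P[...,2]<.085)&(np.hypot(P[...,0]-.5257,P[...,1]+.049)<.11);print("rim z",np.median(P[k][:,2]))
```

```text
10.875 [ 0.5237707  -0.05185075  0.17746717] 0.750001954529914 [-0.54193591  0.1114154   0.10169444]
(array([ 0.52576854, -0.04901163, -0.22477229,  0.076     ]), np.float64(0.3191021216667246), np.int64(65)) (array([ 0.52564026, -0.0489256 , -0.22589156,  0.07528452]), np.float64(0.31435974665073463), np.int64(65))
garlic 1921 [ 0.50333997 -0.07785705  0.03005905] [ 0.55220438 -0.0270947   0.05809536]
rim z 0.07418030058354744
```

View pics/w5.png

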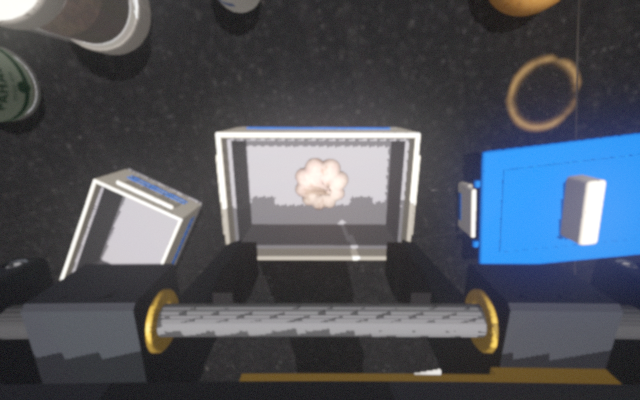

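The garlic sits in the box at (322,183), and the box hasn't moved. Now to the lid.

Call:
{"api": "play_rows", "payload": {
  "commands": [
    {"delta_rot": [0, 0, 0], "travel": [-0.02, 0.3, 0], "gripper": 0.5},
    {"delta_rot": [0, 0, 0], "travel": [-0.05, 0.6, 0], "gripper": 0.5},
    {"delta_rot": [0, 0, 0], "travel": [-0.05, 0.8, 0], "gripper": 0.5},
    {"delta_rot": [0, 0, 0], "travel": [-0.05, 0.8, 0], "gripper": 0.5}
  ]
}}

```text
clock: 11.42
tool_pos: [0.4891, -0.1699, 0.1768]
eef_rot: [0.994, -0.113, -0.002, 0.001]
contact_force: [-0.9, 0.5, -0.6]
opening: 0.746
```

Call:
{"api": "play_rows", "payload": {
  "commands": [
    {"delta_rot": [0, 0, -0.02], "travel": [-0.02, 0.3, 0], "gripper": 0.2},
    {"delta_rot": [0, 0, -0.0377], "travel": [-0.067, 0.6, 0], "gripper": 0.2},
    {"delta_rot": [0, 0, -0.0377], "travel": [-0.067, 0.777, 0], "gripper": 0.2},
    {"delta_rot": [0, 0, -0.0377], "travel": [-0.067, 0.777, 0], "gripper": 0.2},
    {"delta_rot": [0, 0, -0.0377], "travel": [-0.067, 0.777, 0], "gripper": 0.2}
  ]
}}

```text
clock: 12.05
tool_pos: [0.4564, -0.2763, 0.1777]
eef_rot: [0.999, -0.05, -0.0, -0.001]
contact_force: [-0.2, 0.4, 0.2]
opening: 0.601
```

Run:
```python
from fit import *
import pickle
st=r.get_state();print(st["clock"],st["tool_pos"],st["eef_rot"],st["opening"])
s=snap("wrist");save(s,"w6.png");pickle.dump(s,open("w6.pkl","wb"));P=cloud(s)
g=s["color"][...,2].astype(int)-s["color"][...,0]
print(edgefit(s,[.4576,-.279,-.102,.036],.061,.083,g,fixz=.036))
print("bar edges",edgefit(s,[.4556,-.279,-.102,.062],.030,.008,s["color"].min(2),fr_short=((-.9,.9),),fixz=.062))
k=(P[...,2]>.056)&(P[...,2]<.075)&(np.hypot(P[...,0]-.456,P[...,1]+.279)<.04);print("bar",cv2.minAreaRect(P[k][:,:2].astype(np.float32)),np.median(P[k],axis=0))
k=(P[...,2]>.03)&(P[...,2]<.045)&(np.hypot(P[...,0]-.456,P[...,1]+.279)<.11);print("plate z",np.median(P[k][:,2]))
```

```text
12.05 [ 0.45641433 -0.2762636   0.17771761] [ 9.98765284e-01 -4.96672436e-02 -1.69900657e-04 -1.02132918e-03] 0.6006314856516352
(array([ 0.45745211, -0.27940261, -0.10276968,  0.036     ]), np.float64(0.5129501900017855), np.int64(82))
bar edges (array([ 0.45745202, -0.27935003, -0.10980458,  0.062     ]), np.float64(0.4733745731173135), np.int64(70))
bar ((0.4568527042865753, -0.2798284888267517), (0.01531431544572115, 0.05959172919392586), 84.177978515625) [ 0.45838072 -0.27971152  0.06091749]
plate z 0.035675571368150694
```

View pics/w6.png

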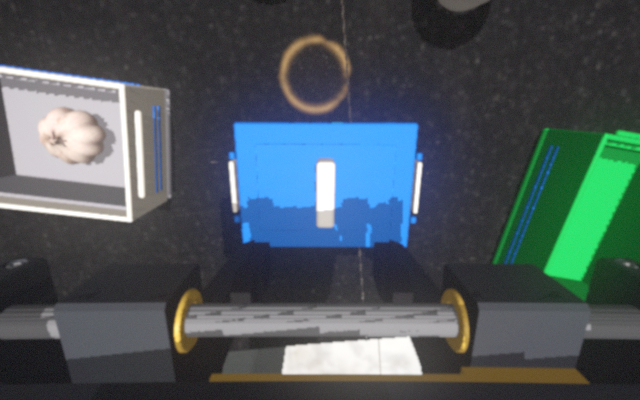

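The lid's bar is at (325,193), with its plate spanning (235,122) to (418,247). Descending to grasp it.

Call:
{"api": "play_rows", "payload": {
  "commands": [
    {"delta_rot": [0, 0, 0.0015], "travel": [0.008, 0.015, 0.25], "gripper": 0.2},
    {"delta_rot": [0, 0, 0.0015], "travel": [0.008, 0.015, 0.5], "gripper": 0.2},
    {"delta_rot": [0, 0, 0.0015], "travel": [0.008, 0.015, 0.7], "gripper": 0.2},
    {"delta_rot": [0, 0, 0.0015], "travel": [0.008, 0.015, 0.85], "gripper": 0.2},
    {"delta_rot": [0, 0, 0.0015], "travel": [0.008, 0.015, 0.918], "gripper": 0.2},
    {"delta_rot": [0, 0, 0.0015], "travel": [0.008, 0.015, 0.918], "gripper": 0.2},
    {"delta_rot": [0, 0, 0.0015], "travel": [0.008, 0.015, 0.918], "gripper": 0.2}
  ],
  "force": 40
}}

```text
clock: 12.98
tool_pos: [0.4574, -0.281, 0.0414]
eef_rot: [0.999, -0.053, 0.001, 0.0]
contact_force: [-0.2, -0.5, 0.0]
opening: 0.598
```

Call:
{"api": "play_rows", "payload": {
  "commands": [
    {"delta_rot": [0, 0, 0], "travel": [0, 0, 0], "gripper": -0.3},
    {"delta_rot": [0, 0, 0], "travel": [0, 0, 0], "gripper": -0.5},
    {"delta_rot": [0, 0, 0], "travel": [0, 0, 0], "gripper": -1},
    {"delta_rot": [0, 0, 0], "travel": [0, 0, 0], "gripper": -1},
    {"delta_rot": [0, 0, 0], "travel": [0, 0, 0], "gripper": -1},
    {"delta_rot": [0, 0, 0], "travel": [0, 0, 0], "gripper": -1}
  ]
}}

```text
clock: 13.72
tool_pos: [0.4567, -0.2809, 0.0407]
eef_rot: [0.999, -0.053, 0.0, -0.0]
contact_force: [-0.5, 1.1, 2.5]
opening: 0.177
```

```bash
cat > look.py <<'E'
from fit import *
import sys,pickle
name,x,y,yaw,z=sys.argv[1],*map(float,sys.argv[2:6])
T=[]
for i in range(3):
    s=snap("wrist");st=r.get_state();T.append(np.r_[st["tool_pos"],2*np.arctan2(st["eef_rot"][1],st["eef_rot"][0]),st["contact_force"]])
print(st["clock"],np.mean(T,0).round(4),st["opening"],st["eef_rot"])
save(s,name+".png");pickle.dump(s,open(name+".pkl","wb"));P=cloud(s)
g=s["color"][...,2].astype(int)-s["color"][...,0]
print(edgefit(s,[x,y,yaw,z],.061,.083,g,fixz=z),edgefit(s,[x,y,yaw,z],.061,.083,g))
print("bar",edgefit(s,[x,y,yaw,z+.026],.030,.008,s["color"].min(2),fr_short=((.0,.9),),fixz=z+.026))
E
python3 look.py w7 .4574 -.2794 -.103 .036
```

```text
13.875 [ 0.4567 -0.2809  0.0407 -0.1067  0.2082  1.6047  3.0203] 0.17588317161417602 [ 9.98575516e-01 -5.33566260e-02  9.21709635e-05 -4.24446913e-05]
(array([ 0.45708607, -0.28082146, -0.10515632,  0.036     ]), np.float64(1.3013971059006573), np.int64(52)) (array([ 0.45684259, -0.28078732, -0.1051414 ,  0.03399165]), np.float64(0.3987214898262615), np.int64(52))
bar (array([ 0.4574319 , -0.28103305, -0.09513947,  0.062     ]), np.float64(0.5995964219346329), np.int64(70))
```

The camera and the tool agree, with the lid gripped at TCP (0.457, -0.281). Lifting and carrying it over the box.

Call:
{"api": "play_rows", "payload": {
  "commands": [
    {"delta_rot": [0, 0, 0], "travel": [0, 0, -0.1], "gripper": -1},
    {"delta_rot": [0, 0, 0], "travel": [0, 0, -0.3], "gripper": -1},
    {"delta_rot": [0, 0, 0], "travel": [0, 0, -0.55], "gripper": -1},
    {"delta_rot": [0, 0, 0], "travel": [0, 0, -0.8], "gripper": -1},
    {"delta_rot": [0, 0, 0], "travel": [0.05, -0.2, -0.8], "gripper": -1},
    {"delta_rot": [0, 0, 0], "travel": [0.1, -0.4, -0.8], "gripper": -1},
    {"delta_rot": [0, 0, 0], "travel": [0.15, -0.6, -0.8], "gripper": -1}
  ]
}}

```text
clock: 14.75
tool_pos: [0.4885, -0.1936, 0.1614]
eef_rot: [0.999, -0.054, 0.0, 0.0]
contact_force: [0.6, -0.6, -1.8]
opening: 0.174
```

Call:
{"api": "play_rows", "payload": {
  "commands": [
    {"delta_rot": [0, 0, 0.01], "travel": [0.04, -0.25, 0], "gripper": -1},
    {"delta_rot": [0, 0, 0.02], "travel": [0.07, -0.5, 0], "gripper": -1},
    {"delta_rot": [0, 0, 0.03], "travel": [0.11, -0.75, 0], "gripper": -1},
    {"delta_rot": [0, 0, 0.037], "travel": [0.1413, -0.93, 0], "gripper": -1},
    {"delta_rot": [0, 0, 0.037], "travel": [0.1413, -0.987, 0], "gripper": -1},
    {"delta_rot": [0, 0, 0.037], "travel": [0.1413, -0.987, 0], "gripper": -1},
    {"delta_rot": [0, 0, 0.037], "travel": [0.1413, -0.987, 0], "gripper": -1}
  ]
}}

```text
clock: 15.62
tool_pos: [0.5248, -0.0511, 0.1606]
eef_rot: [0.994, -0.113, -0.0, 0.001]
contact_force: [0.3, -0.3, -2.1]
opening: 0.182
```

```bash
python3 look.py w8 .5255 -.049 -.222 .155
```

```text
15.775 [ 0.525  -0.0508  0.1606 -0.2255 -0.0785 -0.3384 -2.4201] 0.17662779037625262 [ 9.93663969e-01 -1.12391231e-01 -8.30363231e-05  3.48985856e-04]
(array([ 0.5246653 , -0.0506536 , -0.22502815,  0.155     ]), np.float64(1.1241978812146156), np.int64(52)) (array([ 0.52455139, -0.05060263, -0.22621454,  0.15365607]), np.float64(0.4004939654751929), np.int64(52))
bar (array([ 0.52531999, -0.05059665, -0.22711238,  0.181     ]), np.float64(0.6083827924543923), np.int64(70))
```

View pics/w8.png

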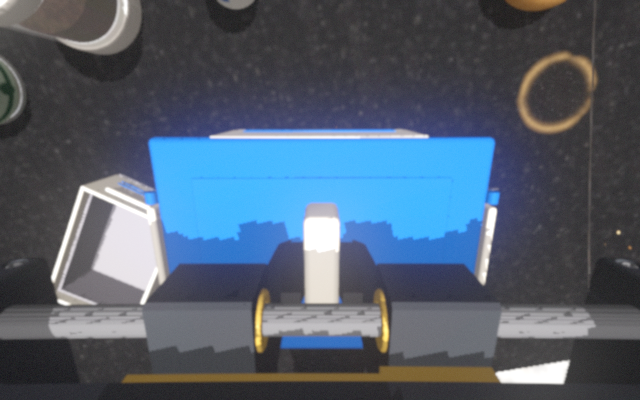

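The lid is held level over the box, with the far rim edge from (213,137) to (427,137) and the lid edges at columns 152 and 494. I'll shift it by the 2 mm correction and lower it to just above the beads.

Call:
{"api": "play_rows", "payload": {
  "commands": [
    {"delta_rot": [0, 0, 0], "travel": [0.003, -0.013, 0.1], "gripper": -1},
    {"delta_rot": [0, 0, 0], "travel": [0.003, -0.013, 0.2], "gripper": -1},
    {"delta_rot": [0, 0, 0], "travel": [0.003, -0.013, 0.3], "gripper": -1},
    {"delta_rot": [0, 0, 0], "travel": [0.003, -0.013, 0.35], "gripper": -1},
    {"delta_rot": [0, 0, 0], "travel": [0.003, -0.013, 0.35], "gripper": -1},
    {"delta_rot": [0, 0, 0], "travel": [0.003, -0.013, 0.35], "gripper": -1}
  ],
  "force": 60
}}

```text
clock: 16.52
tool_pos: [0.5266, -0.0473, 0.1083]
eef_rot: [0.994, -0.111, 0.0, 0.0]
contact_force: [0.6, 0.5, -3.1]
opening: 0.177
```

```bash
python3 look.py w9 .5255 -.049 -.223 .1035; python3 -c "
from h import *
s=snap('scene');save(s,'s9.png');c=s['color'][150:260,250:410];cv2.imwrite('pics/s9c.png',cv2.resize(c,None,fx=5,fy=5,interpolation=cv2.INTER_CUBIC)[:,:,::-1])"
```

```text
16.675 [ 0.5267 -0.0473  0.1085 -0.2233  0.7224  0.1773 -1.9154] 0.16964372636558278 [ 9.93771727e-01 -1.11433651e-01  5.43701098e-04 -9.93401308e-06]
(array([ 0.52717258, -0.04730881, -0.22252498,  0.1035    ]), np.float64(1.0810085619800474), np.int64(52)) (array([ 0.52691875, -0.04724662, -0.2233894 ,  0.10183659]), np.float64(0.38442715533012056), np.int64(52))
bar (array([ 0.52725051, -0.047588  , -0.20436013,  0.1295    ]), np.float64(0.5287853463718397), np.int64(70))
```

View pics/s9c.png

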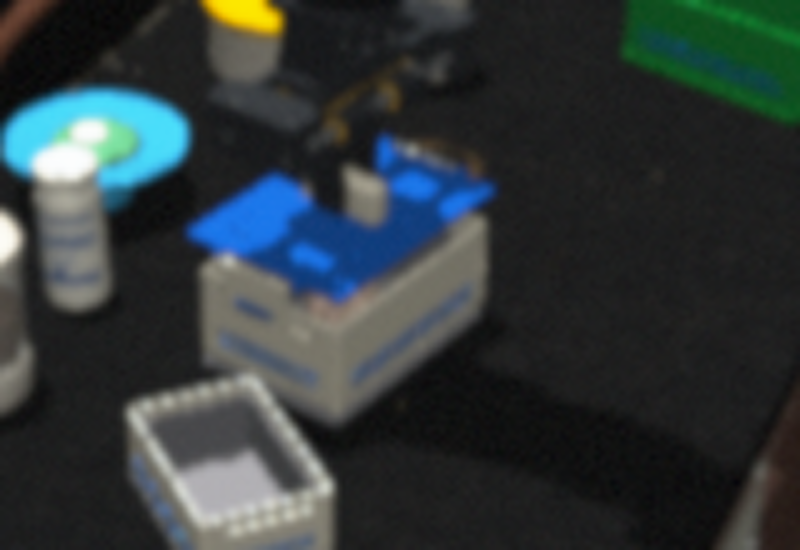

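The crop shows the lid level just over the box, with its near clip at (300,330). I'll correct the small offset and start down gently.

Call:
{"api": "play_rows", "payload": {
  "commands": [
    {"delta_rot": [0, 0, 0], "travel": [-0.006, 0.012, 0], "gripper": -1},
    {"delta_rot": [0, 0, 0], "travel": [-0.006, 0.012, 0.02], "gripper": -1},
    {"delta_rot": [0, 0, 0], "travel": [-0.006, 0.012, 0.04], "gripper": -1},
    {"delta_rot": [0, 0, 0], "travel": [-0.006, 0.012, 0.04], "gripper": -1}
  ]
}}

```text
clock: 17.23
tool_pos: [0.5248, -0.0488, 0.1017]
eef_rot: [0.994, -0.111, -0.0, 0.0]
contact_force: [-0.1, -0.3, -1.6]
opening: 0.174
```

Call:
{"api": "play_rows", "payload": {
  "commands": [
    {"delta_rot": [0, 0, 0], "travel": [0, 0, 0.01], "gripper": -1},
    {"delta_rot": [0, 0, 0], "travel": [0, 0, 0.02], "gripper": -1},
    {"delta_rot": [0, 0, 0], "travel": [0, 0, 0.027], "gripper": -1},
    {"delta_rot": [0, 0, 0], "travel": [0, 0, 0.027], "gripper": -1}
  ]
}}

```text
clock: 17.73
tool_pos: [0.5253, -0.0489, 0.0982]
eef_rot: [0.994, -0.111, 0.0, 0.0]
contact_force: [-0.1, 0.5, 1.6]
opening: 0.176
```

```bash
python3 look.py w10 .5257 -.049 -.223 .089
```

```text
17.875 [ 0.5253 -0.0489  0.0982 -0.2232  0.0836  0.0752  2.0081] 0.18053240460568898 [ 9.93776343e-01 -1.11393316e-01  3.29525563e-04  9.33027976e-06]
(array([ 0.52535235, -0.04891131, -0.22190563,  0.089     ]), np.float64(1.5401439658449059), np.int64(53)) (array([ 0.5255565 , -0.04881425, -0.22356048,  0.09154275]), np.float64(0.43089116193612764), np.int64(52))
bar (array([ 0.52429105, -0.04850814, -0.21966229,  0.115     ]), np.float64(1.034795735444611), np.int64(70))
```

Call:
{"api": "play_rows", "payload": {
  "commands": [
    {"delta_rot": [0, 0, 0], "travel": [0, 0, 0.007], "gripper": -1},
    {"delta_rot": [0, 0, 0], "travel": [0, 0, 0.013], "gripper": -1},
    {"delta_rot": [0, 0, 0], "travel": [0, 0, 0.02], "gripper": -1},
    {"delta_rot": [0, 0, 0], "travel": [0, 0, 0.02], "gripper": -1}
  ]
}}

```text
clock: 18.38
tool_pos: [0.5254, -0.0489, 0.0953]
eef_rot: [0.994, -0.111, 0.001, 0.0]
contact_force: [-1.1, 0.0, 5.6]
opening: 0.178
```

Call:
{"api": "play_rows", "payload": {
  "commands": [
    {"delta_rot": [0, 0, 0], "travel": [0, 0, 0.007], "gripper": -1},
    {"delta_rot": [0, 0, 0], "travel": [0, 0, 0.013], "gripper": -1},
    {"delta_rot": [0, 0, 0], "travel": [0, 0, 0.02], "gripper": -1},
    {"delta_rot": [0, 0, 0], "travel": [0, 0, 0.02], "gripper": -1}
  ]
}}

```text
clock: 18.88
tool_pos: [0.5258, -0.049, 0.0928]
eef_rot: [0.994, -0.111, 0.001, 0.0]
contact_force: [-0.6, 0.6, 8.8]
opening: 0.174
```

Call:
{"api": "play_rows", "payload": {
  "commands": [
    {"delta_rot": [0, 0, 0], "travel": [0, 0, 0.007], "gripper": -1},
    {"delta_rot": [0, 0, 0], "travel": [0, 0, 0.013], "gripper": -1},
    {"delta_rot": [0, 0, 0], "travel": [0, 0, 0.013], "gripper": -1}
  ]
}}

```text
clock: 19.25
tool_pos: [0.5257, -0.049, 0.0904]
eef_rot: [0.994, -0.111, 0.001, 0.0]
contact_force: [0.2, -1.3, 5.1]
opening: 0.177
```

Call:
{"api": "play_rows", "payload": {
  "commands": [
    {"delta_rot": [0, 0, 0], "travel": [0, 0, 0.007], "gripper": -1},
    {"delta_rot": [0, 0, 0], "travel": [0, 0, 0.013], "gripper": -1},
    {"delta_rot": [0, 0, 0], "travel": [0, 0, 0.013], "gripper": -1}
  ]
}}

```text
clock: 19.62
tool_pos: [0.5254, -0.0489, 0.088]
eef_rot: [0.994, -0.111, 0.0, 0.0]
contact_force: [2.0, -1.1, 1.4]
opening: 0.175
```

Call:
{"api": "play_rows", "payload": {
  "commands": [
    {"delta_rot": [0, 0, 0], "travel": [0, 0, 0.007], "gripper": -1},
    {"delta_rot": [0, 0, 0], "travel": [0, 0, 0.007], "gripper": -1},
    {"delta_rot": [0, 0, 0], "travel": [0, 0, 0.007], "gripper": -1}
  ]
}}

```text
clock: 20.0
tool_pos: [0.5246, -0.0498, 0.0868]
eef_rot: [0.994, -0.112, -0.0, 0.001]
contact_force: [0.3, -3.2, -1.6]
opening: 0.176
```

```bash
python3 look.py w11 .5257 -.049 -.223 .081
```

```text
20.15 [ 0.5247 -0.0495  0.0869 -0.2237  1.3061 -3.2284 -2.1987] 0.1764462310926407 [ 9.93754032e-01 -1.11591633e-01 -2.98087545e-04  3.76924568e-04]
(array([ 0.52486696, -0.04961333, -0.22073824,  0.081     ]), np.float64(0.8714851823155408), np.int64(52)) (array([ 0.52473645, -0.0496323 , -0.2198082 ,  0.07997575]), np.float64(0.37561472641359633), np.int64(53))
bar (array([ 0.52496505, -0.04932921, -0.22562899,  0.107     ]), np.float64(0.6985313109997279), np.int64(70))
```

Call:
{"api": "play_rows", "payload": {
  "commands": [
    {"delta_rot": [0, 0, 0], "travel": [0, 0, 0.007], "gripper": -1},
    {"delta_rot": [0, 0, 0], "travel": [0, 0, 0.007], "gripper": -1},
    {"delta_rot": [0, 0, 0], "travel": [0, 0, 0.007], "gripper": -1}
  ]
}}

```text
clock: 20.52
tool_pos: [0.5247, -0.048, 0.086]
eef_rot: [0.994, -0.111, -0.0, -0.0]
contact_force: [-1.5, 0.6, -0.3]
opening: 0.178
```

Call:
{"api": "play_rows", "payload": {
  "commands": [
    {"delta_rot": [0, 0, 0], "travel": [0, 0, 0.005], "gripper": -1},
    {"delta_rot": [0, 0, 0], "travel": [0, 0, 0.005], "gripper": -1},
    {"delta_rot": [0, 0, 0], "travel": [0, 0, 0.005], "gripper": -1}
  ]
}}

```text
clock: 20.9
tool_pos: [0.5247, -0.048, 0.086]
eef_rot: [0.994, -0.111, -0.0, -0.0]
contact_force: [-3.4, 0.7, 7.7]
opening: 0.176
```

Call:
{"api": "play_rows", "payload": {
  "commands": [
    {"delta_rot": [0, 0, 0], "travel": [0, 0, 0.005], "gripper": -1},
    {"delta_rot": [0, 0, 0], "travel": [0, 0, 0.005], "gripper": -1},
    {"delta_rot": [0, 0, 0], "travel": [0, 0, 0.005], "gripper": -1}
  ]
}}

```text
clock: 21.28
tool_pos: [0.5247, -0.048, 0.0859]
eef_rot: [0.994, -0.111, 0.0, -0.0]
contact_force: [-3.9, 0.5, 14.5]
opening: 0.174
```

Call:
{"api": "play_rows", "payload": {
  "commands": [
    {"delta_rot": [0, 0, 0], "travel": [0, 0, 0.004], "gripper": -1},
    {"delta_rot": [0, 0, 0], "travel": [0, 0, 0.004], "gripper": -1},
    {"delta_rot": [0, 0, 0], "travel": [0, 0, 0.004], "gripper": -1}
  ]
}}

```text
clock: 21.65
tool_pos: [0.5247, -0.048, 0.0859]
eef_rot: [0.994, -0.111, 0.0, -0.0]
contact_force: [-5.4, 1.1, 21.0]
opening: 0.173
```

```bash
python3 look.py w12 .5257 -.049 -.223 .081
```

```text
21.8 [ 0.5247 -0.048   0.0859 -0.2226 -4.8143  1.11   20.6107] 0.17247163124603396 [ 9.93810983e-01 -1.11083779e-01  2.17832309e-04 -2.78231185e-04]
(array([ 0.52523723, -0.04796404, -0.22144181,  0.081     ]), np.float64(1.1107541291456104), np.int64(52)) (array([ 0.52498819, -0.04791411, -0.22305475,  0.07919453]), np.float64(0.36706715525499267), np.int64(52))
bar (array([ 0.52536764, -0.04806894, -0.21835245,  0.107     ]), np.float64(0.5011250350480025), np.int64(70))
```

Call:
{"api": "play_rows", "payload": {
  "commands": [
    {"delta_rot": [0, 0, 0], "travel": [0, 0, 0.003], "gripper": -1},
    {"delta_rot": [0, 0, 0], "travel": [0, 0, 0.003], "gripper": -1},
    {"delta_rot": [0, 0, 0], "travel": [0, 0, 0.003], "gripper": -1}
  ]
}}

```text
clock: 22.18
tool_pos: [0.5247, -0.048, 0.0859]
eef_rot: [0.994, -0.111, 0.0, -0.0]
contact_force: [-5.7, 1.0, 25.1]
opening: 0.175
```

Call:
{"api": "play_rows", "payload": {
  "commands": [
    {"delta_rot": [0, 0, 0], "travel": [0, 0, -0.007], "gripper": -1},
    {"delta_rot": [0, 0, 0], "travel": [0, 0, -0.017], "gripper": -1},
    {"delta_rot": [0, 0, 0], "travel": [0, 0, -0.017], "gripper": -0.8},
    {"delta_rot": [0, 0, 0], "travel": [0, 0, -0.017], "gripper": -0.4},
    {"delta_rot": [0, 0, 0], "travel": [0, 0, -0.017], "gripper": -0.2},
    {"delta_rot": [0, 0, 0], "travel": [0, 0, -0.017], "gripper": -0.2},
    {"delta_rot": [0, 0, 0], "travel": [0, 0, -0.2], "gripper": -0.2},
    {"delta_rot": [0, 0, 0], "travel": [0, 0, -0.5], "gripper": -0.2},
    {"delta_rot": [0, 0, 0], "travel": [0, 0, -0.85], "gripper": -0.2},
    {"delta_rot": [0, 0, 0], "travel": [0, 0, -1], "gripper": -0.2},
    {"delta_rot": [0, 0, 0], "travel": [0, 0, -1], "gripper": -0.2},
    {"delta_rot": [0, 0, 0], "travel": [0, 0, -1], "gripper": -0.2}
  ]
}}

```text
clock: 23.68
tool_pos: [0.5242, -0.0489, 0.2325]
eef_rot: [0.994, -0.111, -0.001, 0.0]
contact_force: [-0.8, 0.0, -0.6]
opening: 0.4
```

```bash
python3 look.py w13 .5257 -.049 -.223 .081
python3 - <<'E'
from fit import *
import pickle
from scipy.optimize import least_squares
s=pickle.load(open("w13.pkl","rb"));P=cloud(s)
c,si=np.cos(-.223),np.sin(-.223);dx,dy=P[...,0]-.5252,P[...,1]+.0488;a=c*dx+si*dy;b=-si*dx+c*dy
k=(abs(a)<.056)&(abs(b)<.078)&(P[...,2]>.07)&(P[...,2]<.092)&~((abs(a)<.036)&(abs(b)<.014))
q=np.c_[a[k],b[k],np.ones(k.sum())];so=least_squares(lambda p:q@p-P[k][:,2],[0,0,.08],loss="soft_l1",f_scale=.001).x;print("plane tilt x,y, z top",so,k.sum())
t=snap("scene");save(t,"s13.png");pickle.dump(t,open("s13.pkl","wb"))
w=cv2.resize(s["color"][60:300,120:520],None,fx=1.5,fy=1.5);u=cv2.resize(t["color"][165:265,265:365],None,fx=5,fy=5,interpolation=cv2.INTER_CUBIC)
H=600;im=np.zeros((H,790,3),np.uint8);im[:225,:375]=cv2.resize(w,(375,225));im[:410,380:790]=cv2.resize(u,(410,410))
cv2.imwrite("pics/m13.png",im[:,:,::-1])
E
```

```text
23.825 [ 0.5241 -0.0488  0.2321 -0.2231  0.053   0.445  -0.1647] 0.3978606549321238 [ 9.93784450e-01 -1.11313069e-01 -1.35941099e-03  1.41115070e-04]
(array([ 0.52581812, -0.0483864 , -0.22407973,  0.081     ]), np.float64(0.41673558619656803), np.int64(90)) (array([ 0.52560239, -0.04836839, -0.22374253,  0.07982909]), np.float64(0.29955459931729345), np.int64(90))
bar (array([ 0.52586401, -0.0484609 , -0.23677726,  0.107     ]), np.float64(0.41073912913656996), np.int64(70))
plane tilt x,y, z top [-0.00040142  0.00022742  0.08103378] 15795
```

View pics/m13.png

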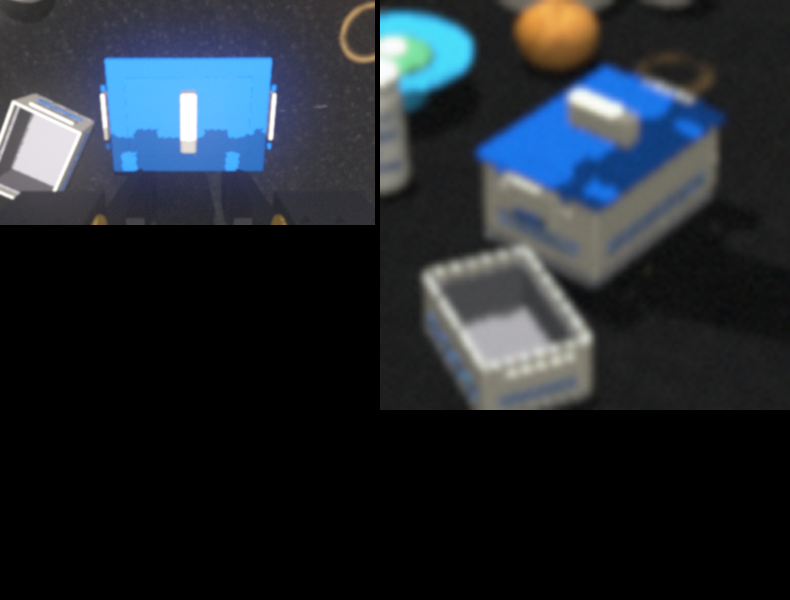

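The lid looks flush and centred, with the clips at both ends. As a last check, I'll compare the clip arms' splay now with the free lid at the start.

Run:
```python
from fit import *
import pickle
for f,(x,y,yaw,zu) in {"w6":(.4574,-.2794,-.103,.030),"w13":(.5257,-.0484,-.2237,.0752)}.items():
    s=pickle.load(open(f+".pkl","rb"));P=cloud(s);c,si=np.cos(yaw),np.sin(yaw)
    dx,dy=P[...,0]-x,P[...,1]-y;a=c*dx+si*dy;b=-si*dx+c*dy;h=P[...,2]-zu
    for sg in(1,-1):
        k=(abs(a)<.022)&(sg*b>.0835)&(sg*b<.105)&(h<.004)&(h>-.034)&(s["color"].min(2)>120)
        print(f,sg,k.sum(),"b mm pct",(sg*b[k]*1e3).round(1).size and np.percentile(sg*b[k]*1e3,[5,50,95]).round(1),"h mm",np.percentile(h[k]*1e3,[5,50,95]).round(1) if k.any() else 0)
for n in("scene","top"):
    s=snap(n)
    for l in["onion","salt_shaker","steel_tumbler"]: print(n,l,[(np.round(d["at"],1).tolist(),round(d["conf"],2)) for d in viewer.pinpoint(n,l)[:2]])
```

```text
w6 1 330 b mm pct [ 86.1  87.8 101. ] h mm [-31.4   1.    2.8]
w6 -1 313 b mm pct [ 86.3  87.9 101.5] h mm [-31.2   1.3   3. ]
w13 1 258 b mm pct [86.  86.9 89.6] h mm [-5.2  1.6  3.2]
w13 -1 261 b mm pct [86.3 87.2 89.8] h mm [-5.4  1.5  3.1]
scene onion [([307.5, 178.3], 0.81)]
scene salt_shaker [([264.2, 208.6], 0.92)]
scene steel_tumbler [([333.4, 160.9], 0.59)]
top onion [([368.9, 175.4], 0.62)]
top salt_shaker [([308.8, 166.2], 0.5)]
top steel_tumbler [([412.0, 185.0], 0.59)]
```

```bash
python3 -c "
from plant import r
print(r.get_state()['clock']); print(r.finish_job())"
```

```text
24.275
the job is handed in; nothing more can be done
None
```

The garlic is in the large white box, and the blue lid is pressed on and looks snapped at both ends. I handed the job in at 24.3 s; no verdict is reported.

- **Pressing:** I pressed straight down to a hard stop, peaking at about 25 N on the tool (about 27 N on the lid with its weight). That is under the 45 N limit, and I then released and retreated.
- **Lid fit:** the plate's tilt is under 0.001 rad and its top is at 81 mm, which matches the rim at about 75 mm plus the 6 mm plate. It is centred within about 1 mm of where I measured the box before the lid went on.
- **Clips:** both arms look symmetric and not splayed compared with the free lid. From above I could see only their top 5 mm or so, so the snap itself is inferred. What points to it is the riding force rising and then dropping away, and the plate coming down flush.
- **Other things:** the onion, salt shaker and tumbler show no shift beyond detection noise (about 3 pixels). No check failed, and the arm is clear of everything.
- **Disagreement:** rim height estimates ran from 74 to 78 mm, and contact settled it at about 75 mm.

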